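# Fold down the hold-down tabs along a curved clamping board

### The arm

A 7-joint arm with a two-finger parallel gripper is mounted at the origin on a cart in front of the work surface, level with it; the furniture and walls round the work are solid. World frame = base frame: x ahead of the robot, y to its left, z up, the work surface at z = 0. Lengths are in m, angles in rad, forces in N, time in s.
With the tool pointing down it reaches from about 0.425 to 1.025 m from the base axis. Payload 9.4 kg.
Tool frame: the origin (TCP) lies on the front face of the gripper's body, between the roots of the fingers; the fingertips stand 73 mm ahead of it and the grasp point (between the pads) lies 54 mm ahead of it; z points along the fingers, y is the line along which they close (so a half turn about z gives the same grasp; the last joint's range is limited). The gripper opens to 85 mm and grips with 20 to 120 N. Pads are 22 mm wide; open, the fingers measure 114 mm over their backs; the gripper's body (76 mm by 85 mm) begins 54 mm behind the grasp point. The pads swing forward as they close: fully open they stand 13 mm farther back than shut.
Start: joints at [-1.237, 0.599, -0.003, 1.599, 0.002, 0.943, -0.08], TCP at [0.29, 0.665, 0.304] pointing down, gripper open.
Joint ranges: [-2.57, 2.57], [-0.35, 1.97], [-1.29, 1.29], [0.11, 2.56], [-1.05, 4.19], [0.11, 1.86], [-2.63, 2.63]. Speed limits (rad/s): [2.22, 2.22, 3.01, 3.01, 3.14, 3.14, 3.14].

### API

Orientations are given as a rotation vector (axis times angle).
In Python, from station import read_state, grab_frame, camera_model, job_done, search_frame, pinpoint gives the robot as it stands. The module is installed in compiled form; this text tells all that it offers.
- The arm moves only by the tool send_rows, never from a script. Its argument "steps" is text: rows parted by semicolons, each of 6 numbers parted by spaces: the shift along the tool's x, y, z scaled (see below), then the turn, a rotation vector about the tool's x, y, z scaled (see below). In form: tx ty tz rx ry rz; .... A call has 1 to 20 rows; each row is the pose to reach, as a shift and turn from the pose commanded when the call began, along the tool's axes at that moment, turning the shorter way round; what a row does not reach only later rows make up. The controller multiplies each number of a shift by 250 mm and each number of a turn by 180 degrees. A row lasts 1/8 s, in which the tool goes at most 62.5 mm and 10.7 degrees, less where a joint would pass 70% of its speed; a pose out of reach is approached as far as the arm can. A call with a number of a shift or a turn outside -1 to 1 is refused whole. A call with a gripper value outside its range is refused whole. "fingers" is the opening, from 0 (shut) to 1 (fully open), set as the call begins (left out, the last holds). The fingers move at their own pace and stop on an object; the grip force is fixed at half the most. Time passes only in rows, so rows that repeat a pose let the fingers close. It gives the time, the measured TCP pose, the force, the opening and the grip force at its end, in the units of the state.
- read_state(): the state, without advancing time (a new reading comes with each control period).
- grab_frame(name): name is "scene" or "top" or "wrist"; returns the picture (480x640x3 uint8, red, green, blue); there is no depth.
- camera_model(name): a dict with "fov_y" (degrees; the focal length in pixels is half the picture's height over the tangent of half this angle, whatever the lens; pixels are square), "cx", "cy" (the principal point, pixels), "k1" (the pictures are not rectified: a ray, as slopes to the right and down, at radius r is drawn at 1 + k1 r^2 times it, then the intrinsics apply), "xyz" and "rotation" of the camera in the world; the wrist camera has in their place "tool_from_camera" (4x4, takes a point from camera to tool coordinates, whose origin is the TCP and whose axes are the flange's). Camera axes: x right, y down, z forward; pixel columns grow to the right and rows downward; lengths in m; the calibration is good to about 2 mm. A picture is of the moment at which its call begins: read the wrist's pose just before it. camera_model takes no time and is no camera call.
- job_done(): hands the job in; it is judged then, once.
Trained networks look in the newest picture that a camera, given by its name, has taken for a name from the list of things; names that differ only in an ending like _2 or _b are one class to them, and where a whole thing is asked for, a point or a joint stands for the part that bears it (a point fixed in the world has none). Each returns a list of dicts, best first, with "conf" (0 to 1); they miss things now and then, are a little off and sometimes report something else, mostly with a low value. They report only what shows in the picture. A call takes as long as a camera call.
- search_frame(camera, thing): "at" ([x, y, z] in m, in world coordinates, good to about 4 mm: the middle of the surface that is visible of it).
- pinpoint(camera, thing): "at" ([x, y, z] in m, in world coordinates, good to about 4 mm: a listed point, or the origin of a listed thing).
The state is a dict: "time": time; "q": joint angles; "qd": joint speeds; "effort": joint torques, N m; "tool_pos": TCP position; "ee_rot": TCP orientation; "contact_force": force on the tool from outside, world axes, zero at the start; "moment": the same for the moment, N m; "opening": opening from 0.0 (shut) to 1.0 (fully open); "grasp_force": force on a finger pad.
Only numpy, scipy, OpenCV 4.12 (cv2) and the standard library are available. Lean on these libraries where they do the work, as an engineer would, in place of code of your own. Each camera call takes 0.05 s, during which the arm holds its last target. There are 200 camera calls.

### The job

Fold the five upright metal tabs on the wooden clamping board down flat onto the curved band: run your fingertips along the curved row in one low pass, with a light touch, starting at the end from which the tabs lean away, so that each folds the way it leans, one after another. Do not lift away from the row until the last tab is down. Do not lift or shove the board, and leave the bark pieces, the cup and the tape where they are.

Things in the scene. Friction and masses are not known exactly. Their poses are not given: they have to be found in the camera images.
- board: Loose wooden clamping board (1.0 to 1.6 kg), 150 (its x) x 340 (its y) x 14 mm. Origin: centre of its underside, on the table; z up; at yaw 0 x points away from the robot, y to its left. A bent metal band (34 wide, 2 proud of the wood) carries five hinged metal tabs in a curved row, numbered from the +y end. Lugs beside each hinge reach 20.5 above the underside.
- arc_centre (a point): Centre of the arc of the row, at board x = -170, y = 0 mm. Hinges and tabs lie on an arc of radius 220 mm about it, bulging to board +x; the hinges of tabs 1 to 5 at angles 0.59, 0.34, 0.09, -0.16, -0.41 rad from board +x towards +y; flat, the last tab ends at -0.59. Axes as the board's.
- hinge_1 (a point): Middle of the hinge pin of tab 1, on the arc, 18.5 mm above the board's underside. The pin lies across the arc, 5 mm thick, top 21 mm above the underside. Tab 1 is at the +y end of the row, tab 5 at the -y end. Axes as the board's.
- tab_1 (a joint): Angle of tab 1 (rad): 0 = flat on the band, 1.5 = back stop, nearly upright; starts at 0.8 to 1.3. Steel plate 24 wide, 3 thick, free end 40 mm from the hinge; leans towards the -y end of the row and folds down that way, towards the next tab. Flat, its top is 20 mm above the board's underside. Light hinge friction (0.008 N m): it stays where left.
- hinge_2 (a point): Middle of the hinge pin of tab 2, on the arc, 18.5 mm above the board's underside. The pin lies across the arc, 5 mm thick, top 21 mm above the underside. Tab 1 is at the +y end of the row, tab 5 at the -y end. Axes as the board's.
- tab_2 (a joint): Angle of tab 2 (rad): 0 = flat on the band, 1.5 = back stop, nearly upright; starts at 0.8 to 1.3. Steel plate 24 wide, 3 thick, free end 40 mm from the hinge; leans towards the -y end of the row and folds down that way, towards the next tab. Flat, its top is 20 mm above the board's underside. Light hinge friction (0.008 N m): it stays where left.
- hinge_3 (a point): Middle of the hinge pin of tab 3, on the arc, 18.5 mm above the board's underside. The pin lies across the arc, 5 mm thick, top 21 mm above the underside. Tab 1 is at the +y end of the row, tab 5 at the -y end. Axes as the board's.
- tab_3 (a joint): Angle of tab 3 (rad): 0 = flat on the band, 1.5 = back stop, nearly upright; starts at 0.8 to 1.3. Steel plate 24 wide, 3 thick, free end 40 mm from the hinge; leans towards the -y end of the row and folds down that way, towards the next tab. Flat, its top is 20 mm above the board's underside. Light hinge friction (0.008 N m): it stays where left.
- hinge_4 (a point): Middle of the hinge pin of tab 4, on the arc, 18.5 mm above the board's underside. The pin lies across the arc, 5 mm thick, top 21 mm above the underside. Tab 1 is at the +y end of the row, tab 5 at the -y end. Axes as the board's.
- tab_4 (a joint): Angle of tab 4 (rad): 0 = flat on the band, 1.5 = back stop, nearly upright; starts at 0.8 to 1.3. Steel plate 24 wide, 3 thick, free end 40 mm from the hinge; leans towards the -y end of the row and folds down that way, towards the next tab. Flat, its top is 20 mm above the board's underside. Light hinge friction (0.008 N m): it stays where left.
- hinge_5 (a point): Middle of the hinge pin of tab 5, on the arc, 18.5 mm above the board's underside. The pin lies across the arc, 5 mm thick, top 21 mm above the underside. Tab 1 is at the +y end of the row, tab 5 at the -y end. Axes as the board's.
- tab_5 (a joint): Angle of tab 5 (rad): 0 = flat on the band, 1.5 = back stop, nearly upright; starts at 0.8 to 1.3. Steel plate 24 wide, 3 thick, free end 40 mm from the hinge; leans towards the -y end of the row and folds down that way, towards the next tab. Flat, its top is 20 mm above the board's underside. Light hinge friction (0.008 N m): it stays where left.
- bark_6: Irregular dark piece of chocolate bark, 50x47x12, lying on the board's near half (its underside 14 above the table) (mm). Loose, must be left alone. Origin: centre of its underside.
- bark_2: Irregular piece of chocolate bark, 52x48x12, on the table in front of the board (mm). Loose, must be left alone. Origin: centre of its underside.
- bark_5: Irregular piece of chocolate bark, 48x46x12, on the table in front of the board (mm). Loose, must be left alone. Origin: centre of its underside.
- sample_cup_2: Small round metal cup, 68 across, 34 high, on the table behind the board (mm). Loose, must be left alone. Origin: centre of its underside.
- tape_roll: Roll of tape lying flat, 100 across, 24 high, on the table behind the board (mm). Loose, must be left alone. Origin: centre of its underside.

How it is judged:
By the outcome, as a careful person would: the job done as asked, in the order asked, and still so for the second after the job is handed in, with the robot touching nothing.
It also fails if it takes over 42 s, if anything falls off the work surface, if the arm or the gripper's body presses on something with over 40 N, if the wrist force passes 120 N, or if a joint passes its speed limit or range.

## Working session

There is one attempt and no reset: what is moved stays moved. The work goes in short steps, Python scripts to look and compute and a tool call to move; the robot and the scene stay as the last step left them, time stands still between calls to the robot, and variables do not carry over. Pictures are saved under pics/ and viewed, at most 10 in all, crops included, and the job is handed in when it is done.

Besides the shell and the picture viewer there is one more tool, called after "Emit:" as name(argument=value, ...) on one line, values as JSON. send_rows: Moves the arm, as the interface text tells. Its arguments: {"type":"object","properties":{"steps":{"type":"string"},"fingers":{"type":"number"}},"required":["steps"]}

```bash
mkdir -p pics
python3 - <<'E'
from station import *
import cv2,numpy as np
s=read_state();print({k:np.round(s[k],3) for k in('time','tool_pos','ee_rot','opening')})
f=grab_frame("top");cv2.imwrite("pics/top.png",f[:,:,::-1])
g=grab_frame("scene");cv2.imwrite("pics/scene.png",g[:,:,::-1])
for c in("top","scene"):
  m=camera_model(c);print(c,m['fov_y'],np.round(m['xyz'],3))
  for n in["board","arc_centre"]+["hinge_%d"%i for i in range(1,6)]+["bark_6","sample_cup_2","tape_roll"]:
    print(n,[(np.round(d['at'],3).tolist(),round(d['conf'],2)) for d in pinpoint(c,n)[:3]])
E
```

```text
{'time': np.float64(0.0), 'tool_pos': array([0.289, 0.664, 0.303]), 'ee_rot': array([-6.410e-01, -3.075e+00,  2.000e-03]), 'opening': np.float64(0.996)}
top 49.55342942420631 [ 0.375 -0.028  0.899]
board [([0.565, -0.112, -0.004], 0.63), ([0.712, -0.026, -0.004], 0.62)]
arc_centre []
hinge_1 [([0.616, -0.09, 0.023], 0.85), ([0.577, 0.013, 0.018], 0.81), ([0.598, -0.034, 0.022], 0.78)]
hinge_2 [([0.616, -0.09, 0.023], 0.85), ([0.577, 0.013, 0.018], 0.81), ([0.598, -0.034, 0.022], 0.78)]
hinge_3 [([0.616, -0.09, 0.023], 0.85), ([0.577, 0.013, 0.018], 0.81), ([0.598, -0.034, 0.022], 0.78)]
hinge_4 [([0.616, -0.09, 0.023], 0.85), ([0.577, 0.013, 0.018], 0.81), ([0.598, -0.034, 0.022], 0.78)]
hinge_5 [([0.616, -0.09, 0.023], 0.85), ([0.577, 0.013, 0.018], 0.81), ([0.598, -0.034, 0.022], 0.78)]
bark_6 [([0.43, -0.212, 0.001], 0.93), ([0.518, -0.078, 0.015], 0.68), ([0.425, -0.016, -0.001], 0.63)]
sample_cup_2 [([0.714, -0.028, -0.001], 0.68)]
tape_roll [([0.705, -0.174, -0.002], 0.95), ([0.578, 0.012, 0.015], 0.55)]
scene 45.176637735959424 [ 0.075 -0.678  0.561]
board []
arc_centre []
hinge_1 [([0.582, 0.016, 0.019], 0.9), ([0.611, -0.09, 0.019], 0.83), ([0.604, -0.034, 0.015], 0.71)]
hinge_2 [([0.582, 0.016, 0.019], 0.9), ([0.611, -0.09, 0.019], 0.83), ([0.604, -0.034, 0.015], 0.71)]
hinge_3 [([0.582, 0.016, 0.019], 0.9), ([0.611, -0.09, 0.019], 0.83), ([0.604, -0.034, 0.015], 0.71)]
hinge_4 [([0.582, 0.016, 0.019], 0.9), ([0.611, -0.09, 0.019], 0.83), ([0.604, -0.034, 0.015], 0.71)]
hinge_5 [([0.582, 0.016, 0.019], 0.9), ([0.611, -0.09, 0.019], 0.83), ([0.604, -0.034, 0.015], 0.71)]
bark_6 [([0.43, -0.214, -0.0], 0.84), ([0.428, -0.015, -0.002], 0.83), ([0.582, 0.017, 0.017], 0.72)]
sample_cup_2 [([0.714, -0.024, -0.002], 0.71), ([0.705, -0.172, 0.005], 0.25)]
tape_roll [([0.602, -0.034, 0.016], 0.62)]
```

View pics/top.png

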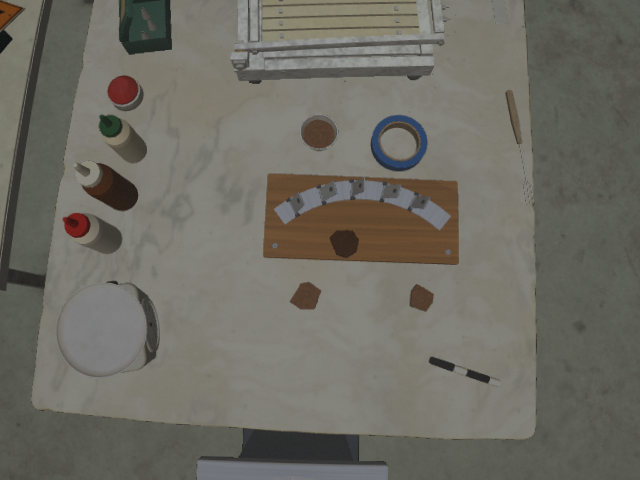

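View pics/scene.png

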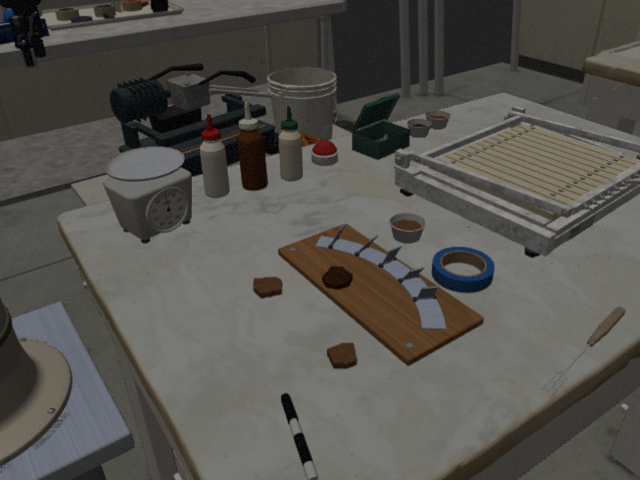

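Top view: the board has corners near (267,174), (458,181), (459,264), (263,257), and tab 1 is at the left (295,203). The tabs lean right, towards -y. Next I'll fit the board pose from the corners and check it against the hinges.

```bash
cat > h.py <<'E'
from station import *
import cv2,numpy as np
from scipy.optimize import least_squares
ARC=np.array([.59,.34,.09,-.16,-.41,-.59])
def proj(m,P):
    f=240/np.tan(np.radians(m['fov_y']/2)); c=(np.asarray(P)-m['xyz'])@np.array(m['rotation'])
    s=c[:,:2]/c[:,2:]; r2=(s**2).sum(1,keepdims=True)
    return s*(1+m['k1']*r2)*f+[m['cx'],m['cy']]
def toW(p,B):
    c,s=np.cos(p[2]),np.sin(p[2]); B=np.asarray(B,float)
    return np.c_[p[0]+c*B[:,0]-s*B[:,1],p[1]+s*B[:,0]+c*B[:,1],B[:,2]]
def arc(th,z=.0185,r=.22): th=np.asarray(th); return np.c_[-.17+r*np.cos(th),r*np.sin(th),np.full(len(th),z)]
E
python3 - <<'E'
from h import *
m=camera_model("top")
C=np.array([[.075,.17,.014],[.075,-.17,.014],[-.075,-.17,.014],[-.075,.17,.014]])
img=cv2.imread("pics/top.png"); 
# refine corners: wooden board mask
hsv=cv2.cvtColor(img,cv2.COLOR_BGR2HSV)
mask=((hsv[...,1]>90)&(hsv[...,0]<25)).astype(np.uint8); 
n,l,st,_=cv2.connectedComponentsWithStats(mask); k=1+np.argmax(st[1:,4]*((st[1:,0]>200)&(st[1:,0]<350)&(st[1:,1]>150)))
cn=cv2.findContours((l==k).astype(np.uint8),0,2)[0][0]
pts=cv2.approxPolyDP(cv2.convexHull(cn),6,True)[:,0]; print(pts.tolist())
px=np.array([min(pts,key=lambda q:np.hypot(*(q-np.array(c)))) for c in[(267,174),(458,181),(459,264),(263,257)]])
fit=least_squares(lambda p:(proj(m,toW(p,C))-px).ravel(),[.54,-.08,0])
p=fit.x;print("corner fit",p,np.round(fit.fun,1))
H=[]
for c in("top","scene"):
  grab_frame(c)
  H+=[d['at'] for d in pinpoint(c,"hinge_3") if d['conf']>.3]
H=np.array(H);print(np.round(H,3).tolist())
W=toW(p,arc(ARC));print("hinges",np.round(W,4).tolist())
def res(q):
  w=toW(q,arc(ARC[:5])); 
  return np.array([(h-w[np.argmin(((h-w)**2).sum(1))])[:2] for h in H if ((h-w)**2).sum(1).min()<.02**2]).ravel()
f2=least_squares(res,p,loss='soft_l1',f_scale=.005);print("net fit",f2.x,np.round(res(f2.x),4))
np.save("p.npy",p)
for mm,n in((m,"top"),(camera_model("scene"),"scene")):
  im=cv2.imread(f"pics/{n}.png");S=4
  o=np.array([250,160]) if n=="top" else np.array([270,215])
  cr=cv2.resize(im[o[1]:o[1]+115,o[0]:o[0]+215],None,fx=3.7,fy=3.7,interpolation=2)
  for q,col in((p,(0,0,255)),(f2.x,(0,255,0))):
    for u in np.r_[proj(mm,toW(q,C)),proj(mm,toW(q,arc(ARC)))]: cv2.circle(cr,tuple(int(v) for v in (u-o+.5)*3.7),3,col,-1)
  cv2.imwrite(f"pics/{n}_o.png",cr)
a,b=cv2.imread("pics/top_o.png"),cv2.imread("pics/scene_o.png")
cv2.imwrite("pics/o.png",cv2.resize(np.vstack([a,b]),None,fx=.7,fy=.7))
E
```

```text
[[268, 175], [455, 181], [457, 263], [264, 256]]Traceback (most recent call last):
  File "<stdin>", line 12, in <module>
    return func(*args, **kwargs)
    vector_fun = VectorFunction(
        fun_wrapped,
    ...<6 lines>...
        workers=workers
    )
    self._update_fun()
    ~~~~~~~~~~~~~~~~^^
    self.f = self.fun_wrapped(xp_copy(self.x))
             ~~~~~~~~~~~~~~~~^^^^^^^^^^^^^^^^^
    return np.atleast_1d(self.fun(x))
                         ~~~~~~~~^^^
    return self.f(x, *self.args, **self.kwargs)
           ~~~~~~^^^^^^^^^^^^^^^^^^^^^^^^^^^^^^
  File "<stdin>", line 12, in <lambda>
  File "h.py", line 7, in proj
    s=c[:,:2]/c[:,2:]; r2=(s**2).sum(1,keepdims=True)
      ~^^^^^^
IndexError: too many indices for array: array is 1-dimensional, but 2 were indexed
```

```bash
sed -i "s/np.array(m\['rotation'\])/Rotation.from_rotvec(m['rotation']).as_matrix()/; 1i from scipy.spatial.transform import Rotation" h.py
python3 - <<'E'
from h import *
m=camera_model("top");print(m['rotation'])
C=np.array([[.075,.17,.014],[.075,-.17,.014],[-.075,-.17,.014],[-.075,.17,.014]])
px=np.array([[267,174],[457.5,180.5],[458.5,263.5],[263.5,256.5]])
fit=least_squares(lambda p:(proj(m,toW(p,C))-px).ravel(),[.54,-.08,0])
p=fit.x;print("corner fit",p,np.round(fit.fun,1))
H=[]
for c in("top","scene"):
  grab_frame(c)
  H+=[d['at'] for d in pinpoint(c,"hinge_3") if d['conf']>.3]
H=np.array(H);print(np.round(H,3).tolist())
W=toW(p,arc(ARC));print("hinges",np.round(W,4).tolist())
def res(q):
  w=toW(q,arc(ARC[:5]))
  return np.array([(h-w[np.argmin(((h-w)**2).sum(1))])[:2] for h in H]).ravel()
f2=least_squares(res,p,loss='soft_l1',f_scale=.005);print("net fit",f2.x,np.round(res(f2.x),4))
np.save("p.npy",p)
out=[]
for n in("top","scene"):
  mm=camera_model(n);im=cv2.imread(f"pics/{n}.png")
  o=np.array([250,160]) if n=="top" else np.array([270,220])
  h=115 if n=="top" else 140
  cr=cv2.resize(im[o[1]:o[1]+h,o[0]:o[0]+215],None,fx=2.3,fy=2.3,interpolation=2)
  for q,col in((p,(0,0,255)),(f2.x,(0,255,0))):
    for u in np.r_[proj(mm,toW(q,C)),proj(mm,toW(q,arc(ARC)))]: cv2.circle(cr,tuple(int(v) for v in (u-o+.5)*2.3),2,col,-1)
  out.append(cr)
cv2.imwrite("pics/o.png",np.vstack(out))
E
```

```text
[-2.15801639  2.09662149 -0.21746411]
corner fit [ 0.56547456 -0.10859617 -0.00428797] [ 0.1 -0.8  0.1 -0.3  0.8  0.2 -0.9  0.8]
[[0.616, -0.09, 0.021], [0.596, -0.031, 0.023], [0.577, 0.01, 0.016], [0.612, -0.143, 0.019], [0.6, -0.194, 0.022], [0.615, -0.092, 0.018], [0.593, -0.198, 0.017], [0.611, -0.143, 0.015], [0.604, -0.034, 0.016], [0.582, 0.016, 0.018], [0.429, -0.214, 0.003]]
hinges [[0.5788, 0.0137, 0.0185], [0.6032, -0.0354, 0.0185], [0.6147, -0.089, 0.0185], [0.6125, -0.1438, 0.0185], [0.5969, -0.1964, 0.0185], [0.5778, -0.231, 0.0185]]
net fit [ 0.56400347 -0.10863196 -0.01885673] [ 2.500e-03 -5.000e-04 -7.200e-03  4.800e-03 -1.800e-03 -3.900e-03
  1.900e-03  1.500e-03  6.100e-03  2.700e-03  1.300e-03 -2.400e-03
 -1.500e-03 -1.600e-03  1.000e-04  1.400e-03  8.000e-04  1.600e-03
  2.500e-03  2.200e-03 -1.648e-01 -1.750e-02]
```

View pics/o.png

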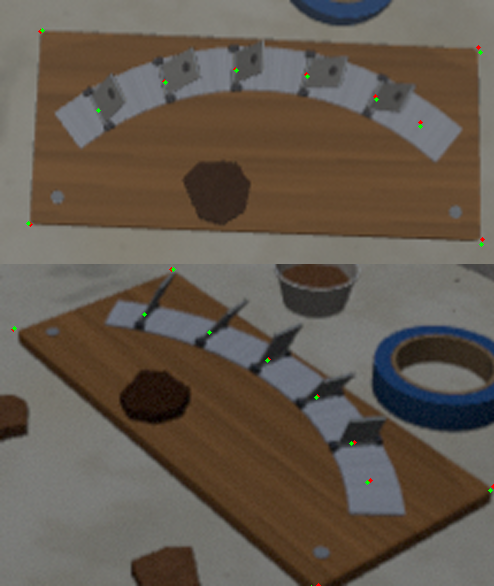

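The corner fit and the hinges agree to about 2 mm. The row runs from (0.579, 0.014) to (0.578, -0.231), and bark_6, the cup and the tape are all clear of it. I'll shut the fingers, cross above the clutter, touch the table lightly beside the board to get the fingertip height, then sweep.

```bash
cat >> h.py <<'E'
def rows(poses):
    """poses: (x,y,ztcp,yaw of tool y) -> rows from present pose, tool down"""
    s=read_state(); R0=Rotation.from_rotvec(s['ee_rot']); out=[]
    for x,y,z,w in poses:
        Y=np.array([np.cos(w),np.sin(w),0]);Z=np.array([0,0,-1.]);R=Rotation.from_matrix(np.c_[np.cross(Y,Z),Y,Z])
        t=R0.inv().apply(np.array([x,y,z])-s['tool_pos'])/.25; r=(R0.inv()*R).as_rotvec()/np.pi
        out.append(" ".join("%.4g"%round(v,3) for v in np.r_[t,r]))
    print(";\n".join(out))
E
python3 -c "
from h import *
rows([(.29,.665,.40,1.165),(.54,.115,.40,.77),(.54,.115,.12,.77)])
print(search_frame('top','sample_cup_2')[:1])"
```

```text
-0.001 0.002 -0.385 -0 0 -0.002;
-1.797 -1.616 -0.384 -0 0 0.124;
-1.797 -1.616 0.736 -0 0 0.124
[{'at': [0.7175, -0.0282, 0.0199], 'conf': 0.87}]
```

Emit:
send_rows(fingers=0, steps="0 0 -0.2 0 0 0; 0 0 -0.385 0 0 0; -0.16 -0.14 -0.385 0 0 0; -0.32 -0.29 -0.385 0 0 0.02; -0.48 -0.43 -0.385 0 0 0.03; -0.64 -0.57 -0.385 0 0 0.04; -0.8 -0.72 -0.385 0 0 0.06; -0.96 -0.86 -0.385 0 0 0.07; -1 -0.9 -0.385 0 0 0.07; -1 -0.9 -0.385 0 0 0.07")

```text
time: 2.6
tool_pos: [0.4291, 0.3582, 0.4005]
ee_rot: [0.976, 2.986, 0.001]
contact_force: [-0.6, 0.4, -0.8]
opening: 0.002
grasp_force: 0.0
```

```bash
python3 -c "
from h import *
rows([(.54,.115,.40,.77),(.54,.115,.20,.77),(.54,.115,.11,.77)])"
```

```text
-0.932 -0.523 0.001 0 -0 0.054;
-0.932 -0.523 0.801 0 -0 0.054;
-0.932 -0.524 1.161 0 -0 0.054
```

Emit:
send_rows(steps="-0.15 -0.08 0 0 0 0; -0.32 -0.18 0 0 0 0.02; -0.5 -0.28 0 0 0 0.03; -0.7 -0.39 0 0 0 0.04; -0.932 -0.523 0 0 0 0.054; -0.932 -0.523 0.2 0 0 0.054; -0.932 -0.523 0.4 0 0 0.054; -0.932 -0.523 0.6 0 0 0.054; -0.932 -0.523 0.8 0 0 0.054; -0.932 -0.523 0.98 0 0 0.054; -0.932 -0.523 1 0 0 0.054; -0.932 -0.523 1 0 0 0.054")

```text
time: 4.1
tool_pos: [0.5403, 0.1167, 0.1506]
ee_rot: [-1.222, -2.894, -0.001]
contact_force: [0.3, -1.0, 1.3]
opening: -0.002
grasp_force: 0.0
```

Run:
```python
from h import *
g=grab_frame("scene");t=grab_frame("wrist");im=np.vstack([g[:,:,::-1][200:,150:550],t[:,:,::-1][::2,::2][:, :][:240]].__class__([g[:,:,::-1][180:420,200:520],t[::2,::2,::-1]]))
cv2.imwrite("pics/mid.png",cv2.resize(im,None,fx=1.2,fy=1.2))
```

```text
(no output)
```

View pics/mid.png

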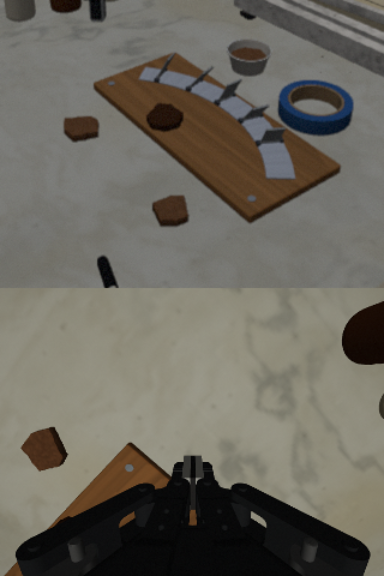

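Wrist view: the fingers are shut and over bare table beside the board corner at (130,445). The scene is unchanged. Now the gentle touch.

Emit:
send_rows(steps="0 0 0.1 0 0 0; 0 0 0.2 0 0 0; 0 0 0.25 0 0 0; 0 0 0.25 0 0 0")

```text
time: 4.7
tool_pos: [0.5402, 0.1156, 0.088]
ee_rot: [1.224, 2.893, 0.0]
contact_force: [-0.4, 0.0, -0.1]
opening: -0.002
grasp_force: 0.0
```

Emit:
send_rows(steps="0 0 0.008 0 0 0; 0 0 0.016 0 0 0; 0 0 0.016 0 0 0")

```text
time: 5.08
tool_pos: [0.5401, 0.1156, 0.0839]
ee_rot: [1.224, 2.893, 0.0]
contact_force: [0.1, -0.3, -0.4]
opening: 0.001
grasp_force: 0.0
```

So the tip isn't at 86 mm; 73 mm is likely. I'll go down to 75.5 mm, then feel for contact.

Emit:
send_rows(steps="0 0 0.016 0 0 0; 0 0 0.034 0 0 0; 0 0 0.034 0 0 0")

```text
time: 5.45
tool_pos: [0.5397, 0.1155, 0.0746]
ee_rot: [-1.224, -2.893, 0.001]
contact_force: [-0.2, 0.5, -0.1]
opening: 0.003
grasp_force: 0.0
```

Emit:
send_rows(steps="0 0 0.004 0 0 0; 0 0 0.004 0 0 0")

```text
time: 5.7
tool_pos: [0.54, 0.1155, 0.0741]
ee_rot: [1.224, 2.893, -0.0]
contact_force: [0.8, 0.3, 0.4]
opening: -0.003
grasp_force: 0.0
```

Emit:
send_rows(steps="0 0 0.004 0 0 0; 0 0 0.004 0 0 0")

```text
time: 5.95
tool_pos: [0.54, 0.1156, 0.0731]
ee_rot: [1.224, 2.893, -0.0]
contact_force: [-0.1, 0.7, 1.4]
opening: -0.009
grasp_force: 0.0
```

Emit:
send_rows(steps="0 0 0.002 0 0 0; 0 0 0.002 0 0 0")

```text
time: 6.2
tool_pos: [0.54, 0.1156, 0.0728]
ee_rot: [1.224, 2.893, 0.0]
contact_force: [-0.8, 0.6, 2.7]
opening: 0.003
grasp_force: 1.1
```

Emit:
send_rows(steps="0 0 0.002 0 0 0; 0 0 0.002 0 0 0")

```text
time: 6.45
tool_pos: [0.54, 0.1156, 0.0727]
ee_rot: [1.224, 2.893, 0.0]
contact_force: [-1.6, -1.0, 8.6]
opening: -0.002
grasp_force: 4.6
```

Contact is at TCP 0.0729, so the tip length is 73 mm. I'll sweep with the tip at 22.3 mm over the pins (21 mm), easing to 21.2 mm over the flat tabs (20 mm).

```bash
cat >> h.py <<'E'
def pose(th):
    p=np.load("p.npy"); x,y,_=toW(p,arc([th]))[0]
    s=[(h-th)*.22 for h in ARC[:5] if h>th]; s=s[-1] if s else -1
    z=.0953 if not .015<s<.041 and s<.06 else .0942
    return x,y,z,th+p[2]
E
python3 - <<'E'
from h import *
np.save("p.npy",[.5655,-.1086,-.0055])
a=pose(.8);print(a)
rows([(.54,.1156,.0955,.8),(.541,.1,.0955,.8),(.543,.083,.0955,.8),(.545,.066,.0955,.8),a]+[pose(t) for t in np.arange(.765,.245,-.035)])
E
```

```text
(np.float64(0.5496437255079873), np.float64(0.049307937419453315), 0.0953, np.float64(0.7945000000000001))
-0 0 -0.091 0 0 -0.009;
-0.048 -0.04 -0.091 0 0 -0.009;
-0.102 -0.082 -0.091 0 0 -0.009;
-0.156 -0.124 -0.091 0 0 -0.009;
-0.217 -0.157 -0.09 0 0 -0.008;
-0.248 -0.157 -0.09 0 0 0.003;
-0.279 -0.157 -0.09 0 0 0.015;
-0.309 -0.159 -0.09 0 0 0.026;
-0.34 -0.162 -0.09 0 0 0.037;
-0.371 -0.167 -0.09 0 0 0.048;
-0.401 -0.172 -0.09 0 0 0.059;
-0.431 -0.178 -0.09 0 0 0.07;
-0.461 -0.185 -0.086 0 0 0.081;
-0.491 -0.193 -0.086 0 0 0.093;
-0.52 -0.203 -0.086 0 0 0.104;
-0.549 -0.213 -0.086 0 0 0.115;
-0.578 -0.225 -0.09 0 0 0.126;
-0.606 -0.237 -0.09 0 0 0.137;
-0.634 -0.25 -0.09 0 0 0.148;
-0.661 -0.265 -0.09 0 0 0.159
```

Emit:
send_rows(steps="0 0 -0.091 0 0 -0.009; -0.048 -0.04 -0.091 0 0 -0.009; -0.102 -0.082 -0.091 0 0 -0.009; -0.156 -0.124 -0.091 0 0 -0.009; -0.217 -0.157 -0.09 0 0 -0.008; -0.248 -0.157 -0.09 0 0 0.003; -0.279 -0.157 -0.09 0 0 0.015; -0.309 -0.159 -0.09 0 0 0.026; -0.34 -0.162 -0.09 0 0 0.037; -0.371 -0.167 -0.09 0 0 0.048; -0.401 -0.172 -0.09 0 0 0.059; -0.431 -0.178 -0.09 0 0 0.07; -0.461 -0.185 -0.086 0 0 0.081; -0.491 -0.193 -0.086 0 0 0.093; -0.52 -0.203 -0.086 0 0 0.104; -0.549 -0.213 -0.086 0 0 0.115; -0.578 -0.225 -0.09 0 0 0.126")

```text
time: 8.57
tool_pos: [0.6004, -0.0278, 0.0946]
ee_rot: [-1.772, -2.594, 0.0]
contact_force: [-1.2, 1.4, 1.5]
opening: -0.0
grasp_force: 1.1
```

Run:
```python
from h import *
g=grab_frame("scene");cv2.imwrite("pics/s2.png",cv2.resize(g[180:380,240:520,::-1],None,fx=2.5,fy=2.5,interpolation=2))
print(pose(.345));rows([pose(t) for t in np.arange(.31,-.36,-.035)])
```

```text
(np.float64(0.6029452553126087), np.float64(-0.03440155662275404), 0.0953, np.float64(0.33949999999999997))
-0.055 -0.001 -0.002 0 0 0.021;
-0.085 -0.004 -0.002 0 0 0.032;
-0.116 -0.008 0.003 0 0 0.043;
-0.146 -0.012 0.003 0 0 0.054;
-0.177 -0.018 0.003 0 0 0.065;
-0.207 -0.025 -0.002 0 0 0.077;
-0.237 -0.033 -0.002 0 0 0.088;
-0.266 -0.042 -0.002 0 0 0.099;
-0.295 -0.052 -0.002 0 0 0.11;
-0.324 -0.063 0.003 0 0 0.121;
-0.352 -0.074 0.003 0 0 0.132;
-0.38 -0.087 0.003 0 0 0.143;
-0.408 -0.101 -0.002 0 0 0.155;
-0.435 -0.116 -0.002 0 0 0.166;
-0.461 -0.132 -0.002 0 0 0.177;
-0.487 -0.149 -0.002 0 0 0.188;
-0.512 -0.166 0.003 0 0 0.199;
-0.537 -0.185 0.003 0 0 0.21;
-0.561 -0.204 0.003 0 0 0.221;
-0.584 -0.224 -0.001 0 0 0.232
```

View pics/s2.png

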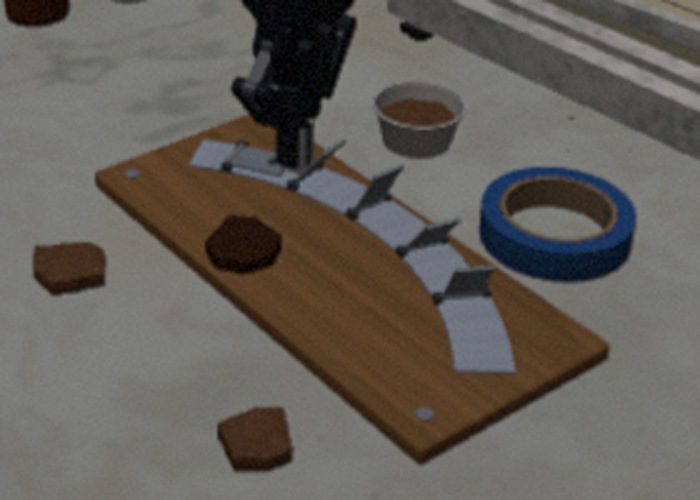

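Tab 1 is flat, the tip stands just behind tab 2, and the board hasn't moved. Measured and commanded poses agree, so I'll continue the sweep.

Emit:
send_rows(steps="-0.027 0 -0.003 0 0 0.01; -0.055 -0.001 -0.003 0 0 0.021; -0.085 -0.004 -0.003 0 0 0.032; -0.116 -0.008 0.001 0 0 0.043; -0.146 -0.012 0.001 0 0 0.054; -0.177 -0.018 0.001 0 0 0.065; -0.207 -0.025 -0.003 0 0 0.077; -0.237 -0.033 -0.003 0 0 0.088; -0.266 -0.042 -0.003 0 0 0.099; -0.295 -0.052 -0.003 0 0 0.11; -0.324 -0.063 0.001 0 0 0.121; -0.352 -0.074 0.001 0 0 0.132; -0.38 -0.087 0.001 0 0 0.143; -0.408 -0.101 -0.003 0 0 0.155; -0.435 -0.116 -0.003 0 0 0.166; -0.461 -0.132 -0.003 0 0 0.177; -0.487 -0.149 -0.003 0 0 0.188; -0.512 -0.166 0.001 0 0 0.199; -0.537 -0.185 0.001 0 0 0.21; -0.561 -0.204 0.001 0 0 0.221")

```text
time: 11.12
tool_pos: [0.6039, -0.1771, 0.0944]
ee_rot: [2.549, 1.836, -0.0]
contact_force: [0.5, -0.2, 0.1]
opening: 0.001
grasp_force: 0.0
```

Run:
```python
from h import *
g=grab_frame("scene");cv2.imwrite("pics/s3.png",cv2.resize(g[180:380,240:520,::-1],None,fx=2.5,fy=2.5,interpolation=2))
print(pose(-.32),read_state()['tool_pos']);rows([pose(t) for t in np.arange(-.355,-.68,-.035)])
```

```text
(np.float64(0.6039505810294026), np.float64(-0.17801717039706222), 0.0942, np.float64(-0.3255)) [ 0.60349195 -0.17830311  0.09445343]
-0.029 0.001 -0.003 0 0 0.011;
-0.06 -0.001 -0.003 0 0 0.023;
-0.091 -0.004 -0.003 0 0 0.034;
-0.121 -0.007 -0.003 0 0 0.045;
-0.152 -0.012 0.001 0 0 0.056;
-0.182 -0.018 0.001 0 0 0.067;
-0.212 -0.025 0.001 0 0 0.078;
-0.242 -0.033 -0.003 0 0 0.089;
-0.271 -0.042 -0.003 0 0 0.1;
-0.3 -0.052 -0.003 0 0 0.112
```

View pics/s3.png

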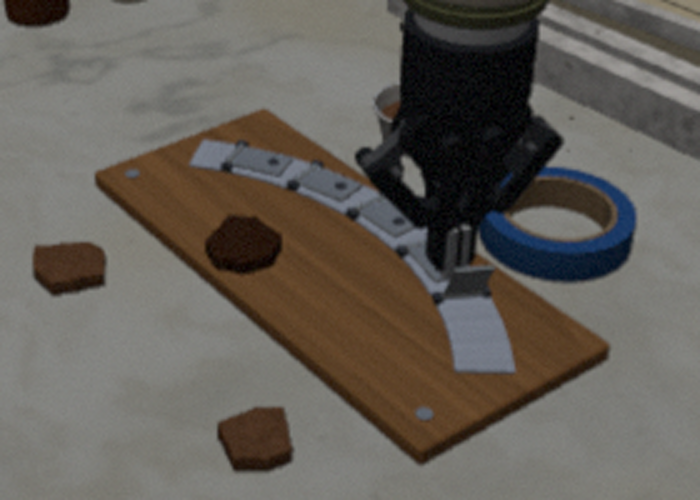

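Tabs 1 to 4 are flat, and the tip is just behind tab 5. I'll finish the pass past the row's end.

Emit:
send_rows(steps="-0.029 0.001 -0.003 0 0 0.011; -0.06 -0.001 -0.003 0 0 0.023; -0.091 -0.004 -0.003 0 0 0.034; -0.121 -0.007 -0.003 0 0 0.045; -0.152 -0.012 0.001 0 0 0.056; -0.182 -0.018 0.001 0 0 0.067; -0.212 -0.025 0.001 0 0 0.078; -0.242 -0.033 0.001 0 0 0.089; -0.271 -0.042 0.001 0 0 0.1; -0.3 -0.052 0.001 0 0 0.112; -0.3 -0.052 0.001 0 0 0.112")

```text
time: 12.55
tool_pos: [0.5677, -0.2443, 0.0942]
ee_rot: [2.83, 1.363, -0.0]
contact_force: [-0.4, -0.4, 0.5]
opening: -0.005
grasp_force: 0.0
```

Emit:
send_rows(steps="0 0 -0.1 0 0 0; 0 0 -0.3 0 0 0; 0 0 -0.5 0 0 0; 0 0 -0.7 0 0 0; 0 0 -0.8 0 0 0; 0 0 -0.8 0 0 0")

```text
time: 13.3
tool_pos: [0.5689, -0.2436, 0.2962]
ee_rot: [2.827, 1.366, 0.005]
contact_force: [1.1, 0.0, -0.9]
opening: 0.001
grasp_force: 0.0
```

Run:
```python
from h import *
g=grab_frame("scene");cv2.imwrite("pics/s4.png",cv2.resize(g[180:380,240:520,::-1],None,fx=2.5,fy=2.5,interpolation=2))
```

```text
(no output)
```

View pics/s4.png

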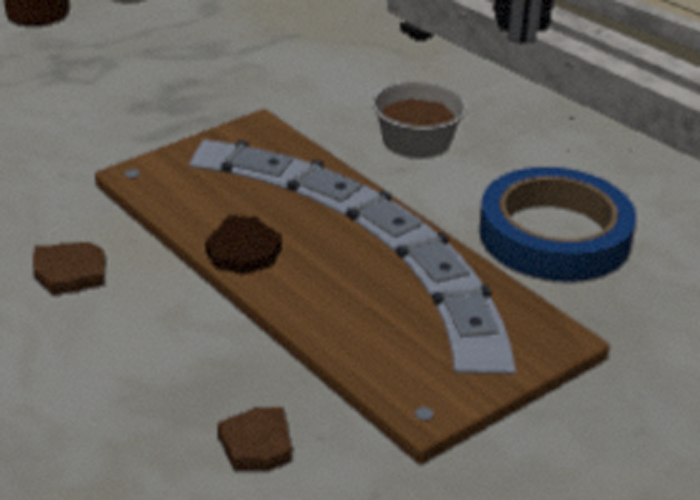

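All five tabs are flat, and the board, bark, cup and tape haven't moved. Handing in.

```bash
python3 -c "
from station import *
print(job_done())"
```

```text
the job is handed in; nothing more can be done
None
```

All five tabs were folded flat in order, in one low, light pass (13.3 s); the last picture shows the board, bark, cup and tape where they were, and the job is handed in.

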